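# Catch the file carriage on the archive's transfer rail

### The arm

A 6-joint arm with a two-finger parallel gripper is mounted at the origin on the work surface. World frame = base frame: x ahead of the robot, y to its left, z up, the work surface at z = 0. Lengths are in m, angles in rad, forces in N, time in s.
With the tool pointing down it reaches from about 0.225 to 0.875 m from the base axis. Payload 3.4 kg.
Tool frame: the origin (TCP) lies on the centre line of the jaws, within the pads' length; the fingertips stand 17 mm ahead of it and the grasp point (between the pads) lies 2 mm behind it (manip.finger_overhang is the distance from the TCP to the fingertips, in m); y points along the fingers, x is the direction in which the jaws open and shut, and the axes are right-handed (so a half turn about y gives the same grasp; the last joint's range is limited). The gripper opens to 85 mm and grips with 20 to 120 N. Pads are 22 mm wide; open, the fingers measure 114 mm over their backs; the gripper's body (76 mm by 85 mm) begins 54 mm behind the grasp point. The pads swing forward as they close: fully open they stand 13 mm farther back than shut.
Start: joints at [-1.33, 0.276, 1.505, -0, 1.361, -0.121], TCP at [0.204, -0.538, 0.248] pointing down, gripper open.
Joint ranges: [-2.89, 2.89], [-0.75, 2.08], [0.22, 2.7], [-1.18, 4.32], [0.11, 2.71], [-2.7, 2.7]. Speed limits (rad/s): [2.57, 2.57, 3.14, 3.14, 3.14, 3.14].

### API

Orientations are given as a unit quaternion [w, x, y, z].
In Python, from rig import manip gives the robot as it stands.
- The arm moves only by the tool arm_command, never from a script. Its argument "commands" is a list of rows, each a list of 3 entries, a list of its own where there are three numbers: the finger opening in cm, from 0 to 8.54, then the shift along the world's x, y, z in cm, then the turn about the world's z in rad. A call has 1 to 12 rows; each row shifts and turns the commanded pose from where the row before left it; what a row does not reach is not made up. A row lasts 1/10 s, in which the tool goes at most 50 mm and 8.59 degrees, less where a joint would pass 70% of its speed; a pose out of reach is approached as far as the arm can. A call with a gripper value outside its range is refused whole. The fingers move at their own pace and stop on an object; "grip_force" is the grip in N (left out, the last holds). Time passes only in rows, so rows that do not move let the fingers close. It gives the time, the measured TCP pose, the force and the opening at its end, in the units of the state.
- manip.get_state(): the state, without advancing time (a new reading comes with each control period).
- manip.get_image(name): name is "side" or "top"; returns a dict with "pixels" (400x640x3 uint8, red, green, blue), "range_z" (400x640 float32, m along the optical axis (not along the pixel's ray), 0 where there is no reading), "intrinsics" (3x3 intrinsics, pixels), "k1" (the pictures are not rectified: a ray, as slopes to the right and down, at radius r is drawn at 1 + k1 r^2 times it, then the intrinsics apply), "R" (3x3) and "t" (3): a world point X has camera coordinates R X + t. Camera axes: x right, y down, z forward; pixel columns grow to the right and rows downward; lengths in m; the calibration is good to about 2 mm. A picture is of the moment at which its call begins.
- manip.sign_off(): hands the job in, once; it reports no verdict.
The state is a dict: "clock": time; "qpos": joint angles; "qd": joint speeds; "effort": joint torques, N m; "position": TCP position; "ee_rot": TCP orientation; "contact_force": force on the tool from outside, world axes, zero at the start; "moment": the same for the moment, N m; "width": finger opening in m.
Only numpy, scipy, OpenCV 4.12 (cv2) and the standard library are available. Lean on these libraries where they do the work, as an engineer would, in place of code of your own. Each camera call takes 0.05 s, during which the arm holds its last target.

### The job

Press the red release pad all the way down so that the loaded file carriage rolls off down the sloping rail; do not touch it until its black paddle has passed the blue line. Then catch the carriage by the paddle with the gripper's fingers, so softly that the slipcase standing loose on it hardly rocks, before it reaches the buffer at the low end, and hold it still for at least five seconds with the paddle opposite the green plate. Do not touch the slipcase or disturb the other things on the table; the program finishes while the fingers are still holding the carriage there.

Things in the scene. Friction and masses are not known exactly. Their poses are not given: they have to be found in the camera images.
- rail: Fixed sloping rail, two aluminium runners on dark feet, 740 mm long, 74 mm wide. Origin on the table under its middle. Its own -y axis points level along it towards the LOW end (robot's right), +x away from the robot, +z up. It slopes down 0.09 rad towards -y; running surface 70 mm above the table at the middle.
- blue_line (a point): Blue line across both runners, 16 mm wide, on the rail's centre line at rail y = -20 mm. The carriage may be touched once the front of its paddle is past it (joint car above 0.19).
- rail_end (a point): Face of the rubber buffer on the grey plate across the rail's low end, rail y = -356 mm, 65 mm above the table. The carriage must be stopped before it gets there.
- car (a joint): Travel (m) of the file carriage down the rail: 0 at the start, 0.19 with its paddle at the blue line, 0.50 against the end. Nominal: carriage 0.35 kg, case 0.45 kg (0.8 to 1.5 times), uphill pull of a constant return spring 0.38 N, drag 1.15 N per m/s, no dry friction. So it speeds up at about 0.4 m/s2 with a time constant of 0.7 s, to 0.2 to 0.33 m/s; held still it pushes with 0.2 to 0.6 N.
- car_paddle (a point): Middle of the carriage's black upright paddle at its low end: 44 mm wide across the rail, 10 mm thick along it, 60 mm tall; its lower end stands on the deck. Block it from in front or pinch it across. At car = 0 it is at rail (0, +175, 154) mm, descending 90 mm per metre. Slipcase front face 70 mm uphill of it. Axes like the rail's.
- release (a joint): How far the release bar is pressed down (m): 0 at the start, its stop blocking the carriage; 0.016 fully down. It moves straight down against about 3 N of friction and stays where it is left; the carriage comes free at about 0.010 to 0.012.
- release_pad (a point): Centre of the top face of the red press pad, 44 mm across x 50 mm along the rail, on the robot's side: at rail x = -95 mm, y = 0, 84 mm above the table, moving down with the bar. It is 175 mm ahead of the paddle's starting place, so the hand starts ahead of the carriage.
- case: Loose grey slipcase, 30 mm along the rail, 105 mm across, 190 mm tall, nominal 0.45 kg, upright on the carriage's level grey deck (130 mm across, 120 mm along) on a foot only 24 mm wide and 14 mm high, inside a 10 mm rim with 2 mm of play. Origin at the centre of its underside. A bump of more than about 0.1 m/s rocks it.
- marker: Fixed green plate on a foot beside the rail, on the side away from the robot: 30 mm wide along the rail, 88 mm tall, 90 mm from the rail's centre line. Origin on the table under it; axes like the rail's. The middle of the paddle must be held level with it along the rail (same rail y, -195 to -265 mm, so car about 0.37 to 0.44).
- blue_box: Bystander: loose blue file box, 110 x 45 x 140 mm, origin under its middle.
- stamp: Bystander: loose wooden hand stamp, 40 mm across, 75 mm tall, origin under its middle.
- pencil_cup: Bystander: loose dark steel cup, 76 mm across, 95 mm tall, origin under its middle.
Things that resemble listed ones, but are neither listed nor needed, are in the scene too. What is shaped like the marker but pink is not meant.

How it is judged:
On the way, in this order (a step that is already met when the one before it is completed fails the run):
1. the release pad is pressed all the way down (value of joint release above 0.013 m), for 0.1 s.
2. the carriage has run past the blue line (value of joint car above 0.19 m), for 0.1 s.
3. the carriage, which would roll on by itself, is held still with the paddle opposite the green plate (y of car_paddle in the frame of marker between -0.016 and 0.016 m and velocity of joint car between -0.03 and 0.03 m/s), for 4 s.
At the end, for the whole second after the job is handed in: The carriage, which only the fingers can keep from rolling on, stands still (under 30 mm/s) with the middle of the paddle within 16 mm of the middle of the green plate along the rail, clear of the buffer, the slipcase upright on it (within 0.06 rad) (all of step 3 and angle between case's own z axis and vertical below 0.06 rad and value of joint car below 0.48 m); the arm keeps its last pose, push and grip.
It fails at once if the carriage is touched before its paddle has passed the blue line (value of joint car below 0.18 m and contact force between any of the fingers, the arm and car above 0.3 N).
It fails at once if the carriage is stopped so hard that the slipcase rocks more than 0.1 rad (angle between case's own z axis and vertical above 0.1 rad).
It fails at once if the carriage runs down to the buffer (value of joint car above 0.49 m).
It fails at once if the robot touches the slipcase, or the arm or the gripper's body instead of the fingers pushes the carriage (contact force between any of the fingers, the arm and case above 0.5 N or contact force between the arm and car above 1 N).
It fails at once if a bystander is disturbed (distance of any of blue_box, stamp, pencil_cup from where it was at the start of the episode above 0.02 m).
It also fails if it takes over 32 s, if anything falls off the work surface, if the arm or the gripper's body presses on something with over 40 N, if the wrist force passes 120 N, or if a joint passes its speed limit or range.

## Working session

There is one attempt and no reset: what is moved stays moved. The work goes in short steps, Python scripts to look and compute and a tool call to move; the robot and the scene stay as the last step left them, time stands still between calls to the robot, and variables do not carry over. Pictures are saved under pics/ and viewed, and the job is handed in when it is done.

Besides the shell and the picture viewer there is one more tool, called after "Emit:" as name([rows], argument=value, ...), one row to a line, values as JSON. arm_command: Moves the arm, as the interface text tells. Its arguments: {"type":"object","properties":{"commands":{"type":"array"},"grip_force":{"type":"number"}},"required":["commands"]}

```bash
ls; mkdir -p pics; python3 - <<'E'
from rig import manip
import cv2
print(manip.get_state())
for n in("side","top"):
    d=manip.get_image(n)
    cv2.imwrite(f"pics/{n}0.png",d["pixels"][:,:,::-1])
    print(n,d["intrinsics"],d["k1"],d["R"],d["t"])
E
```

```text
pics
{'clock': 0.0, 'qpos': array([-1.33002213e+00,  2.76560158e-01,  1.50614208e+00, -9.52962968e-06,
        1.36069083e+00, -1.21012131e-01]), 'qd': array([ 0.00048061, -0.00182028, -0.00112945, -0.00032179, -0.00087286,
       -0.00120646]), 'effort': array([-2.70484670e-04, -4.16783345e+01, -2.45807344e+01, -5.42794642e-04,
        1.09232054e-02, -1.52012749e-07]), 'position': array([ 0.20338317, -0.53729124,  0.24745598]), 'ee_rot': array([ 0.58221588, -0.58137609,  0.40236525, -0.40140842]), 'contact_force': array([-0.23086727,  0.21723252, -0.37080238]), 'moment': array([ 0.00789493, -0.02209401,  0.00981344]), 'width': 0.08520802124262603}
side [[418.59943086   0.         314.332987  ]
 [  0.         418.59943086 203.0977357 ]
 [  0.           0.           1.        ]] -0.08465792100421354 [[ 0.96525871 -0.2612198  -0.00631117]
 [-0.19917132 -0.71991378 -0.66487212]
 [ 0.16913426  0.64303061 -0.74693054]] [-0.5571413   0.19314952  0.93555055]
top [[498.01699714   0.         324.9213078 ]
 [  0.         498.01699714 196.70377287]
 [  0.           0.           1.        ]] -0.0773563841546716 [[ 0.01946093 -0.99976502  0.00954817]
 [-0.98474278 -0.0208185  -0.17276645]
 [ 0.17292463 -0.0060403  -0.98491654]] [-0.01027336  0.58753912  1.49309587]
```

View pics/side0.png

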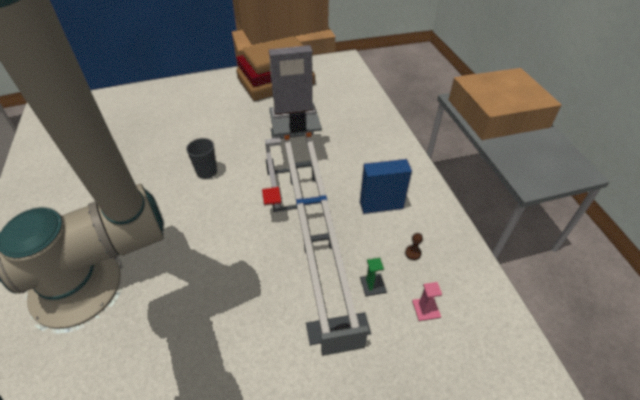

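View pics/top0.png

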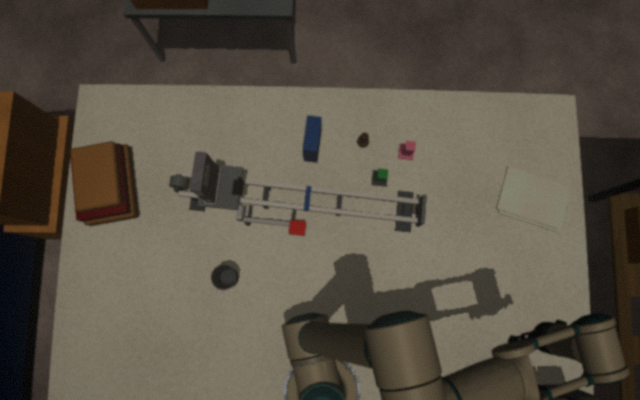

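Side view: red pad at (272,196), blue line (312,200), paddle (298,122), green plate (375,268), with the pink lookalike at (430,293). Top view: pad (298,228), line (308,198), paddle (238,187), green (382,176), pink (408,149), buffer (421,210). Other things that could be mistaken: the slipcase's label, and the blue box for the blue line. I choose the green plate, the red pad on the near side of the rail and the black paddle.

```bash
cat > h.py <<'E'
import numpy as np, cv2
from rig import manip
def pts(d,mask):
    v,u=np.nonzero(mask&(d["range_z"]>0)); K=d["intrinsics"]
    z=d["range_z"][v,u].astype(float)
    k=d["k1"]
    n=cv2.undistortPoints(np.c_[u,v].astype(float)[:,None],K,np.array([k,0,0,0,0.]))[:,0]
    X=np.c_[n*z[:,None],z]
    return (X-d["t"])@d["R"],u,v
def proj(d,X):
    return cv2.projectPoints(np.atleast_2d(X).astype(float),cv2.Rodrigues(d["R"])[0],d["t"],d["intrinsics"],np.array([d["k1"],0,0,0,0.]))[0][:,0]
E
python3 - <<'E'
from h import *
for n in("side","top"):
    d=manip.get_image(n); p=d["pixels"]; hsv=cv2.cvtColor(p,cv2.COLOR_RGB2HSV)
    H,S,V=[hsv[...,i].astype(int) for i in range(3)]
    X,_,_=pts(d,np.ones(H.shape,bool)) if 0 else (None,0,0)
    for nm,m,win in [("red",((H<8)|(H>172))&(S>170)&(V>100),dict(side=(255,290,180,210),top=(280,315,215,240))[n]),
      ("green",(H>45)&(H<80)&(S>130)&(V>50),dict(side=(355,395,250,300),top=(365,400,160,195))[n]),
      ("blue",(H>100)&(H<125)&(S>120)&(V>50),dict(side=(295,330,190,207),top=(300,316,180,215))[n])]:
        w=np.zeros(H.shape,bool); w[win[2]:win[3],win[0]:win[1]]=1
        P,u,v=pts(d,m&w)
        print(n,nm,len(P),u.mean().round(1),v.mean().round(1),"med",np.median(P,0).round(4),"lo",np.percentile(P,5,axis=0).round(3),"hi",np.percentile(P,95,axis=0).round(3))
    a={"side":(240,40,200,330),"top":(170,130,270,120)}[n]
    c=p[a[1]:a[1]+a[3],a[0]:a[0]+a[2],::-1]; s=dict(side=1.8,top=2.9)[n]
    cv2.imwrite(f"pics/{n}_crop.png",cv2.resize(c,None,fx=s,fy=s,interpolation=cv2.INTER_CUBIC))
E
```

```text
side red 227 271.3 195.5 med [0.4919 0.0804 0.0838] lo [0.475 0.06  0.081] hi [0.509 0.102 0.086]
side green 216 372.9 270.4 med [ 0.6549 -0.1783  0.0874] lo [ 0.65  -0.187  0.022] hi [ 0.671 -0.164  0.091]
side blue 90 311.2 199.9 med [0.5851 0.0554 0.0672] lo [0.556 0.048 0.065] hi [0.612 0.061 0.07 ]
top red 186 297.0 227.2 med [0.4875 0.0839 0.0832] lo [0.47  0.066 0.078] hi [0.506 0.103 0.088]
top green 54 381.8 173.7 med [ 0.6564 -0.1712  0.0864] lo [ 0.646 -0.18   0.081] hi [ 0.667 -0.161  0.092]
top blue 35 306.9 199.2 med [0.574  0.0565 0.0662] lo [0.551 0.054 0.06 ] hi [0.603 0.06  0.07 ]
```

View pics/top_crop.png

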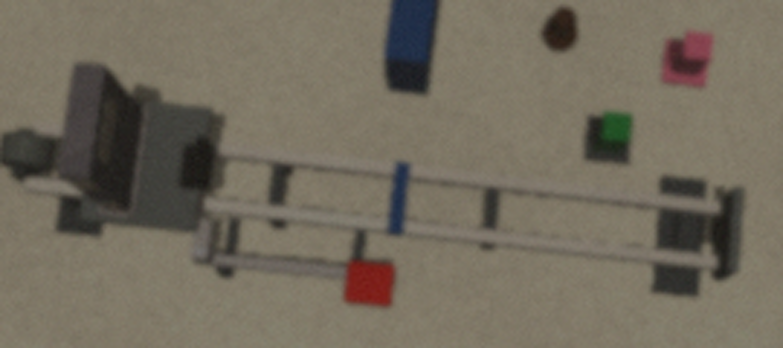

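View pics/side_crop.png

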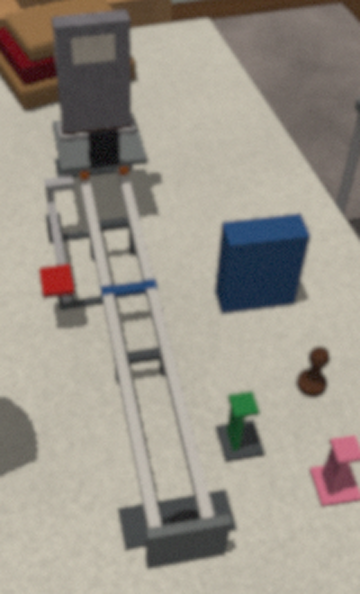

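```bash
cat > fit.py <<'E'
from h import *
from scipy.optimize import least_squares
D={n:manip.get_image(n) for n in("side","top")}
T=lambda x,y:(170+x/2.9,130+y/2.9); S=lambda x,y:(240+x/1.8,40+y/1.8)
s=np.tan(.09)
obs=[("top",T(370,283),(-.095,0,.084)),("top",T(399.5,198),(0,-.02,.07-.02*s)),
("side",S(57,280),(-.095,0,.084)),("side",S(129.5,288),(0,-.02,.07-.02*s))]
lin=[("top",T(222,154),T(218,205)),("top",T(600,193),T(600,249)),("top",T(715,206),T(715,263)),
 ("side",S(90,190),S(129,190)),("side",S(125,380),S(172,380)),("side",S(150,500),S(203,500))]
def W(p,P):
    P=np.atleast_2d(P); c,n=np.cos(p[2]),np.sin(p[2])
    return np.c_[p[0]+c*P[:,0]-n*P[:,1],p[1]+n*P[:,0]+c*P[:,1],P[:,2]]
def res(p):
    r=[]
    for n,uv,P in obs: r+=list(proj(D[n],W(p,P))[0]-uv)
    ys=np.linspace(-.36,.2,600)
    for n,a,b in lin:
        m=(np.array(a)+b)/2
        q=proj(D[n],W(p,np.c_[0*ys,ys,.07+ys*s]))
        i=np.argmin(((q-m)**2).sum(1)); i=min(max(i,1),598); t=q[i+1]-q[i-1]; t/=np.linalg.norm(t)
        r.append(float(np.cross(t,m-q[i])))
    return r
f=least_squares(res,[.58,.08,-.08],diff_step=1e-4)
p=f.x; print(p,np.round(f.fun,1))
def inv(P): 
    c,n=np.cos(p[2]),np.sin(p[2]); d=P-np.array([p[0],p[1],0]); return np.c_[c*d[:,0]+n*d[:,1],-n*d[:,0]+c*d[:,1],d[:,2]]
np.save("rail.npy",p)
for n in D:
    d=D[n]; hsv=cv2.cvtColor(d["pixels"],cv2.COLOR_RGB2HSV); H,S_,V=[hsv[...,i].astype(int) for i in range(3)]
    w=np.zeros(H.shape,bool); a=dict(side=(355,395,250,300),top=(365,400,160,195))[n]; w[a[2]:a[3],a[0]:a[1]]=1
    P,_,_=pts(d,w&(H>45)&(H<80)&(S_>130)&(V>50)); q=inv(P); q=q[q[:,2]>.08]
    print(n,"green top rail",len(q),q.mean(0).round(4),np.percentile(q,[3,97],axis=0).round(4).tolist())
    P,u,v=pts(d,np.ones(H.shape,bool)); q=inv(P)
    for nm,b in (("paddle",(-.04,.04,.15,.2,.14,.2)),("casetop",(-.09,.09,.2,.32,.2,.4)),("buffer",(-.06,.06,-.4,-.33,.05,.12)),("padR",(-.13,-.06,-.04,.04,.07,.1))):
        m=(q[:,0]>b[0])&(q[:,0]<b[1])&(q[:,1]>b[2])&(q[:,1]<b[3])&(q[:,2]>b[4])&(q[:,2]<b[5]); k=q[m]
        print(n,nm,len(k),k.mean(0).round(4),np.percentile(k,[3,50,97],axis=0).round(3).tolist()) if len(k) else 0
    im=d["pixels"][:,:,::-1].copy()
    for y in (-.356,-.23,-.02,.175):
        for x in(-.037,0,.037):
            u_=proj(d,W(p,(x,y,.07+y*s)))[0]; cv2.circle(im,tuple(np.int32(np.round(u_))),1,(0,255,255),-1)
    for P in ((-.117,.025,.084),(-.117,-.025,.084),(-.073,.025,.084),(-.073,-.025,.084),(-.022,.17,.184),(.022,.17,.184),(-.022,.18,.184),(.022,.18,.184)):
        cv2.circle(im,tuple(np.int32(np.round(proj(d,W(p,P))[0]))),1,(255,255,0),-1)
    a={"side":(240,40,200,330),"top":(170,130,270,120)}[n]; z=dict(side=1.8,top=2.9)[n]
    cv2.imwrite(f"pics/{n}_fit.png",cv2.resize(im[a[1]:a[1]+a[3],a[0]:a[0]+a[2]],None,fx=z,fy=z,interpolation=cv2.INTER_NEAREST))
for nm,P in (("pad",(-.095,0,.084)),("paddle0",(0,.175,.154)),("line",(0,-.02,.068)),("paddle@-.23",(0,-.23,.154-.405*s))): print(nm,W(p,P)[0].round(4))
E
python3 fit.py
```

```text
[ 0.58485752  0.07328975 -0.08350854] [ 0.3 -1.4  0.3 -1.5 -1.2 -0.3 -1.1  0.3 -2.5 -1.2 -1.1  2.1  0.4  1.1]
side green top rail 132 [ 0.0955 -0.2411  0.0891] [[0.0838, -0.2525, 0.0847], [0.1077, -0.2283, 0.0916]]
side paddle 279 [0.001  0.1745 0.1649] [[-0.02, 0.171, 0.141], [0.001, 0.174, 0.165], [0.023, 0.182, 0.185]]
side casetop 1904 [0.     0.2507 0.2658] [[-0.05, 0.246, 0.205], [-0.0, 0.249, 0.269], [0.051, 0.27, 0.315]]
side buffer 689 [ 0.0008 -0.373   0.0751] [[-0.04, -0.378, 0.052], [0.001, -0.377, 0.079], [0.042, -0.355, 0.087]]
side padR 325 [-0.0931 -0.0017  0.0828] [[-0.114, -0.023, 0.074], [-0.093, -0.003, 0.083], [-0.073, 0.025, 0.086]]
top green top rail 55 [ 0.0912 -0.2374  0.0874] [[0.0795, -0.2471, 0.0823], [0.1025, -0.2279, 0.093]]
top paddle 98 [-0.0048  0.1753  0.1716] [[-0.025, 0.171, 0.141], [-0.005, 0.174, 0.178], [0.016, 0.182, 0.186]]
top casetop 909 [-0.0075  0.2565  0.2856] [[-0.056, 0.247, 0.209], [-0.008, 0.252, 0.308], [0.046, 0.277, 0.316]]
top buffer 223 [-0.0037 -0.367   0.0775] [[-0.046, -0.377, 0.052], [-0.004, -0.367, 0.081], [0.04, -0.352, 0.089]]
top padR 256 [-0.0979  0.0048  0.0819] [[-0.119, -0.02, 0.073], [-0.097, 0.005, 0.082], [-0.077, 0.031, 0.088]]
pad [0.4902 0.0812 0.084 ]
paddle0 [0.5995 0.2477 0.154 ]
line [0.5832 0.0534 0.068 ]
paddle@-.23 [ 0.5657 -0.1559  0.1175]fit.py:21: DeprecationWarning: Arrays of 2-dimensional vectors are deprecated. Use arrays of 3-dimensional vectors instead. (deprecated in NumPy 2.0)
  r.append(float(np.cross(t,m-q[i])))
```

```bash
python3 -c "
import cv2
a=cv2.imread('pics/top_fit.png');print(a.shape)"
```

```text
(348, 783, 3)
```

```bash
python3 - <<'E'
from rig import manip
from scipy.spatial.transform import Rotation as R
s=manip.get_state(); q=s["ee_rot"]; print(s["clock"],manip.finger_overhang,s["position"]);print(R.from_quat([*q[1:],q[0]]).as_matrix().round(3))
print([a for a in dir(manip) if a[0]!='_'])
E
```

```text
0.3 0.017 [ 0.20351312 -0.5376201   0.24800745]
[[ 0.354 -0.     0.935]
 [-0.935  0.001  0.354]
 [-0.001 -1.     0.   ]]
['MotionError', 'finger_overhang', 'get_image', 'get_state', 'sign_off']
```

View pics/top_fit.png

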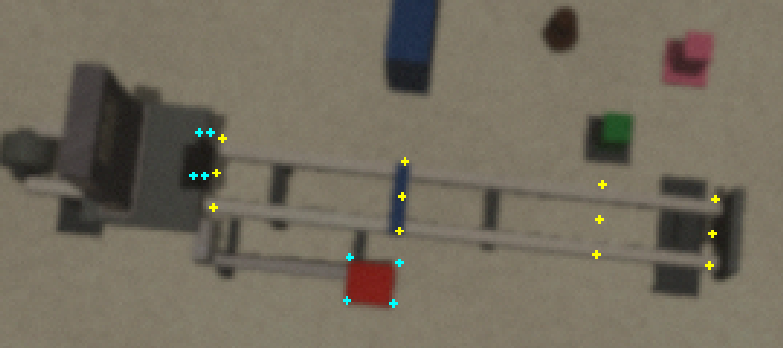

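View pics/side_fit.png

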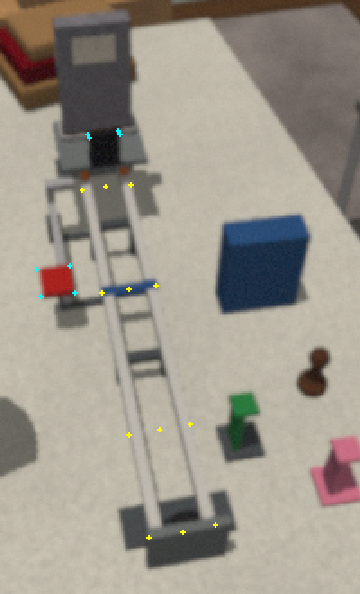

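Emit:
arm_command([
  [0,[1.4,3.1,0],0.056],
  [0,[1.4,3.1,0],0.056],
  [0,[1.4,3.1,0],0.056],
  [0,[1.4,3.1,0],0.056],
  [0,[1.4,3.1,0],0.056],
  [0,[1.4,3.1,0],0.056],
  [0,[1.4,3.1,0],0.056],
  [0,[1.4,3.1,0],0.056],
  [0,[1.4,3.1,0],0.056],
  [0,[1.4,3.1,0],0.056],
  [0,[1.4,3.1,0],0.056],
  [0,[1.4,3.1,0],0.056],
], grip_force=20)

```text
clock: 1.5
position: [0.3718, -0.1645, 0.2485]
ee_rot: [-0.682, 0.682, -0.187, 0.187]
contact_force: [0.3, 0.3, 0.9]
width: 0.0001
```

Emit:
arm_command([
  [0,[1.5,3.1,-1],0.056],
  [0,[1.5,3.1,-1],0.056],
  [0,[1.5,3.1,-1],0.056],
  [0,[1.5,3.1,-1],0.056],
  [0,[1.5,3.1,-1],0.056],
  [0,[1.5,3.1,-1],0.056],
  [0,[1.5,3.1,-1],0.056],
  [0,[1.3,3,-1],0.056],
  [0,[0,0,0],0],
  [0,[0,0,0],0],
])

```text
clock: 2.5
position: [0.4892, 0.0815, 0.168]
ee_rot: [-0.706, 0.707, -0.031, 0.031]
contact_force: [0.2, 0.1, 0.4]
width: 0.0003
```

```bash
python3 - <<'E'
from h import *
from scipy.spatial.transform import Rotation as R
for n in("side","top"):
    cv2.imwrite(f"pics/{n}2.png",manip.get_image(n)["pixels"][:,:,::-1])
s=manip.get_state(); q=s["ee_rot"]; print(s);print(R.from_quat([*q[1:],q[0]]).as_matrix().round(3))
E
```

```text
{'clock': 2.6, 'qpos': array([ 2.30942336e-02,  2.18718417e-01,  1.79612572e+00, -6.82575691e-04,
        1.12674877e+00,  1.13004378e-01]), 'qd': array([-0.01284991, -0.00938833,  0.00088077,  0.00270613, -0.00355222,
        0.00045908]), 'effort': array([ 4.84112967e-01, -3.49592435e+01, -2.18334782e+01,  3.27584893e-02,
       -1.00589736e-02, -3.24134498e-04]), 'position': array([0.48921694, 0.08050436, 0.16855207]), 'ee_rot': array([-0.70617958,  0.70661443, -0.03165903,  0.03168849]), 'contact_force': array([-0.57884916, -0.55449106,  0.24928001]), 'moment': array([ 0.04253678,  0.04019375, -0.03370691]), 'width': 7.808018095359884e-06}
[[ 0.996  0.     0.089]
 [-0.089 -0.001  0.996]
 [ 0.    -1.    -0.001]]
```

View pics/side2.png

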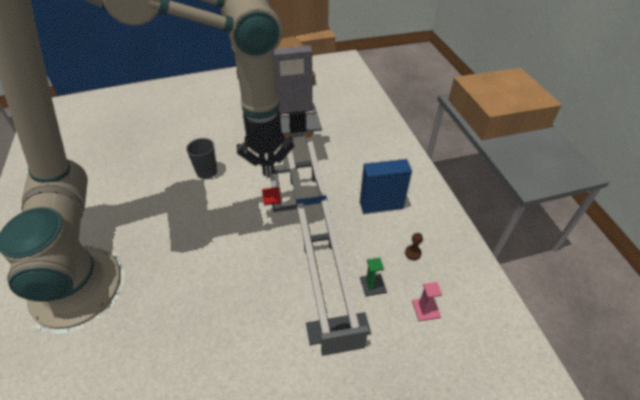

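View pics/top2.png

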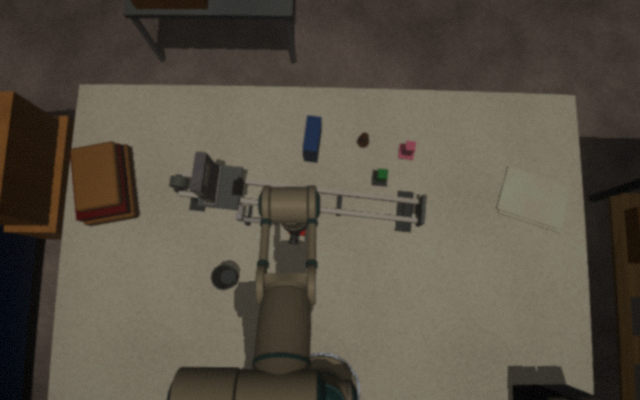

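```bash
python3 - <<'E'
from h import *
for n in("side","top"):
    d=manip.get_image(n); P,u,v=pts(d,np.ones((400,640),bool)); q=P-[.489,.0805,.1685-.017]
    for lo in np.arange(0,.5,.03):
        m=(abs(q[:,0])<.12)&(abs(q[:,1])<.1)&(q[:,2]>lo)&(q[:,2]<lo+.03); k=q[m]
        if len(k)>5: print(n,round(lo,2),len(k),np.percentile(k,[2,98],axis=0)[:,:2].round(3).tolist())
E
```

```text
side 0.0 98 [[-0.011, -0.013], [0.015, -0.004]]
side 0.03 280 [[-0.033, -0.016], [0.034, 0.011]]
side 0.06 447 [[-0.055, -0.019], [0.057, 0.01]]
side 0.09 512 [[-0.056, -0.021], [0.06, 0.01]]
side 0.12 296 [[-0.035, -0.039], [0.037, -0.004]]
side 0.15 558 [[-0.035, -0.038], [0.037, 0.003]]
side 0.18 411 [[-0.034, -0.037], [0.035, -0.005]]
side 0.21 527 [[-0.032, -0.035], [0.034, -0.006]]
side 0.24 522 [[-0.031, -0.036], [0.033, -0.007]]
side 0.27 582 [[-0.031, -0.036], [0.033, -0.006]]
side 0.3 351 [[-0.034, -0.056], [0.033, -0.007]]
side 0.33 658 [[-0.035, -0.067], [0.04, -0.054]]
side 0.36 1343 [[-0.054, -0.067], [0.041, 0.042]]
side 0.39 1455 [[-0.109, -0.06], [0.031, 0.008]]
side 0.42 154 [[-0.12, -0.061], [-0.093, -0.049]]
top 0.06 33 [[-0.062, -0.008], [-0.034, 0.019]]
top 0.09 64 [[-0.062, -0.006], [-0.038, 0.016]]
top 0.12 27 [[-0.04, -0.029], [-0.025, 0.022]]
top 0.15 41 [[-0.039, -0.029], [-0.023, 0.029]]
top 0.18 39 [[-0.038, -0.029], [-0.023, 0.028]]
top 0.21 40 [[-0.037, -0.026], [-0.024, 0.021]]
top 0.24 24 [[-0.036, -0.021], [-0.027, 0.021]]
top 0.27 18 [[-0.036, -0.019], [-0.03, 0.018]]
top 0.3 22 [[-0.039, -0.015], [-0.036, 0.012]]
top 0.36 558 [[-0.048, -0.064], [0.037, 0.062]]
top 0.39 2067 [[-0.098, -0.057], [0.027, 0.054]]
top 0.42 155 [[-0.12, -0.058], [-0.098, 0.052]]
```

```bash
cat > track.py <<'E'
from h import *
p=np.load("rail.npy")
def inv(P): 
    c,n=np.cos(p[2]),np.sin(p[2]); d=P-np.array([p[0],p[1],0]); return np.c_[c*d[:,0]+n*d[:,1],-n*d[:,0]+c*d[:,1],d[:,2]]
def track(tag=None):
    s=manip.get_state(); h=inv(s["position"][None])[0]
    print("clock",round(s["clock"],3),"tcp rail",h.round(4),"F",s["contact_force"].round(1))
    for n in("side","top"):
        t=manip.get_state()["clock"]; d=manip.get_image(n); P,u,v=pts(d,np.ones((400,640),bool)); q=inv(P)
        m=(abs(q[:,0])<.06)&(q[:,1]>h[1]+.045)&(q[:,1]<.31)&(q[:,2]>.19)&(q[:,2]<.33); k=q[m]
        # case front face / paddle
        if len(k)>20: print(n,"t",round(t,3),len(k),"case y pct5,25,50,95",np.percentile(k[:,1],[5,25,50,95]).round(4),"zmax",np.percentile(k[:,2],98).round(3),"topY",np.round(k[k[:,2]>np.percentile(k[:,2],95)-.01,1].mean(),4))
        rgb=d["pixels"].max(2).ravel()
        m=(abs(q[:,0])<.02)&(q[:,1]>h[1]+.005)&(q[:,1]<.2)&(q[:,2]>.154-.09*(.175-q[:,1])-.01)&(q[:,2]<.154-.09*(.175-q[:,1])+.04)&(rgb<70); k=q[m]
        if len(k)>8: print("   paddle",len(k),np.percentile(k[:,1],[10,50,90]).round(4))
        if tag: cv2.imwrite(f"pics/{tag}_{n}.png",d["pixels"][:,:,::-1])
E
python3 -c "
from track import *
track()"
```

```text
clock 2.7 tcp rail [-0.0958 -0.0011  0.1688] F [-0.1 -0.1  0. ]
side t 2.7 1795 case y pct5,25,50,95 [0.2461 0.2481 0.2494 0.2609] zmax 0.315 topY 0.2566Traceback (most recent call last):
  File "<string>", line 3, in <module>
    track()
    ~~~~~^^
  File "track.py", line 14, in track
    m=(abs(q[:,0])<.02)&(q[:,1]>h[1]+.005)&(q[:,1]<.2)&(q[:,2]>.154-.09*(.175-q[:,1])-.01)&(q[:,2]<.154-.09*(.175-q[:,1])+.04)&(rgb<70); k=q[m]
      ~~~~~~~~~~~~~~~~~~~~~~~~~~~~~~~~~~~~~~~~~~~~~~~~~~~~~~~~~~~~~~~~~~~~~~~~~~~~~~~~~~~~~~~~~~~~~~~~~~~~~~~~~~~~~~~~~~~~~~~~^^~~~~~~~
ValueError: operands could not be broadcast together with shapes (254981,) (256000,)
```

Emit:
arm_command([
  [0,[0.1,0.05,-2],0],
  [0,[0,0,-2],0],
  [0,[0,0,-2.1],0],
  [0,[0,0,0],0],
])

```text
clock: 3.15
position: [0.4883, 0.0809, 0.1055]
ee_rot: [-0.706, 0.707, -0.034, 0.03]
contact_force: [-0.6, -0.3, -0.3]
width: 0.0001
```

```bash
sed -i 's/d\["pixels"\].max(2).ravel()/d["pixels"].max(2)[v,u]/' track.py; python3 -c "
from track import *
track('pre')"
```

```text
clock 3.15 tcp rail [-0.0968 -0.0005  0.1055] F [-0.6 -0.3 -0.3]
side t 3.15 1528 case y pct5,25,50,95 [0.2461 0.2479 0.2493 0.2615] zmax 0.315 topY 0.257
   paddle 222 [0.172  0.1742 0.1778]
top t 3.2 953 case y pct5,25,50,95 [0.2469 0.2479 0.2504 0.2751] zmax 0.317 topY 0.2624
   paddle 76 [0.1715 0.1734 0.18  ]
```

Emit:
arm_command([
  [0,[0,0,-0.8],0],
  [0,[0,0,-0.8],0],
  [0,[0,0,-0.8],0],
  [0,[0,0,0],0],
])

```text
clock: 3.65
position: [0.4922, 0.0815, 0.0849]
ee_rot: [-0.706, 0.706, -0.03, 0.033]
contact_force: [-0.4, -1.3, 13.6]
width: -0.0003
```

Emit:
arm_command([
  [0,[0.5,-2.5,2.5],0],
  [0,[2.5,-3.8,1.5],0],
  [0,[2.6,-3.8,1.2],0],
  [0,[2.6,-3.7,0.7],0],
])

```text
clock: 4.05
position: [0.5733, -0.0575, 0.1431]
ee_rot: [0.706, -0.706, 0.031, -0.032]
contact_force: [0.4, 0.5, -0.7]
width: -0.0001
```

```bash
python3 -c "
from track import *
track('run1')"
```

```text
clock 4.05 tcp rail [-0.0006 -0.1313  0.1431] F [ 0.4  0.5 -0.7]
side t 4.05 720 case y pct5,25,50,95 [0.1907 0.1926 0.1938 0.2099] zmax 0.309 topY 0.2142
   paddle 228 [0.1167 0.1575 0.1944]
top t 4.1 838 case y pct5,25,50,95 [0.1823 0.1832 0.1887 0.2103] zmax 0.311 topY 0.1975
   paddle 103 [0.11   0.1164 0.1833]
```

Emit:
arm_command([
  [0,[0,0,0],0],
  [0,[0,0,0],0],
  [0,[0,0,0],0],
  [0,[0,0,0],0],
])

```text
clock: 4.55
position: [0.5717, -0.0552, 0.142]
ee_rot: [0.707, -0.706, 0.031, -0.031]
contact_force: [0.6, -0.1, 0.3]
width: -0.0003
```

```bash
python3 -c "
from track import *
track('run2')"
```

```text
clock 4.55 tcp rail [-0.0024 -0.1291  0.142 ] F [ 0.6 -0.1  0.3]
side t 4.55 908 case y pct5,25,50,95 [0.0905 0.0919 0.0928 0.1122] zmax 0.302 topY 0.102
   paddle 50 [0.019  0.0919 0.0939]
top t 4.6 645 case y pct5,25,50,95 [0.0811 0.0819 0.09   0.107 ] zmax 0.302 topY 0.0949
   paddle 84 [0.0066 0.0131 0.0817]
```

Emit:
arm_command([
  [0,[0.1,1,0.1],0],
  [0,[0.1,1,0.1],0],
])

```text
clock: 4.85
position: [0.5745, -0.0354, 0.1445]
ee_rot: [0.707, -0.706, 0.032, -0.032]
contact_force: [0.4, 0.1, 0.3]
width: -0.0003
```

```bash
python3 -c "
from track import *
track('run3')"
```

```text
clock 4.85 tcp rail [-0.0013 -0.1092  0.1445] F [0.4 0.1 0.3]
side t 4.85 721 case y pct5,25,50,95 [0.0186 0.0197 0.0209 0.0439] zmax 0.295 topY 0.0308
   paddle 11 [-0.0981 -0.0558 -0.0544]
top t 4.9 594 case y pct5,25,50,95 [0.0083 0.012  0.0206 0.0364] zmax 0.296 topY 0.0232
   paddle 60 [-0.0649 -0.0599  0.0086]
```

Emit:
arm_command([
  [0,[-0.12,-1.5,-0.14],0],
  [0,[-0.17,-2.1,-0.19],0],
  [0,[-0.17,-2.0,-0.18],0],
  [0,[-0.16,-1.9,-0.17],0],
])

```text
clock: 5.35
position: [0.5681, -0.1135, 0.1374]
ee_rot: [-0.706, 0.707, -0.031, 0.031]
contact_force: [0.4, -0.8, 0.3]
width: -0.0
```

```bash
python3 -c "
from track import *
s=manip.get_state();print(s['clock'],s['position'],inv(s['position'][None]),s['contact_force'],s['moment'])"
```

```text
5.35 [ 0.56809747 -0.11354615  0.13736303] [[-0.00111737 -0.18758279  0.13736303]] [ 0.41027438 -0.77974658  0.29370553] [-0.10521721 -0.07684317 -0.04646846]
```

Emit:
arm_command([
  [0,[-0.14,-1.6,-0.15],0],
  [0,[-0.12,-1.4,-0.13],0],
  [0,[-0.09,-1.15,-0.1],0],
  [0,[-0.08,-0.9,-0.08],0],
  [0,[-0.06,-0.7,-0.06],0],
  [0,[-0.04,-0.5,-0.05],0],
  [0,[-0.03,-0.3,-0.03],0],
  [0,[-0.02,-0.2,-0.02],0],
  [0,[0,-0.1,0],0],
  [0,[0,0,0],0],
])

```text
clock: 6.35
position: [0.5626, -0.1796, 0.1314]
ee_rot: [0.706, -0.706, 0.031, -0.031]
contact_force: [-0.3, 0.9, 0.7]
width: -0.0002
```

```bash
python3 -c "
from track import *
track('stop')"
```

```text
clock 6.35 tcp rail [-0.0011 -0.2539  0.1314] F [-0.3  0.9  0.7]
side t 6.35 704 case y pct5,25,50,95 [-0.1689 -0.1679 -0.1669 -0.1433] zmax 0.277 topY -0.156
   paddle 29 [-0.2432 -0.2416 -0.2397]
top t 6.4 532 case y pct5,25,50,95 [-0.1653 -0.1587 -0.1505 -0.1372] zmax 0.28 topY -0.1518
   paddle 28 [-0.2369 -0.232  -0.1369]
```

View pics/stop_side.png

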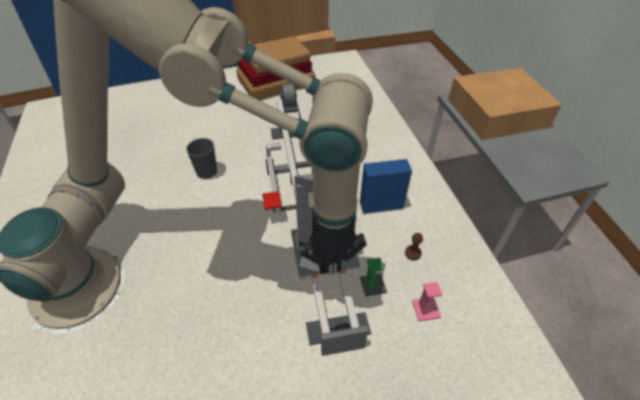

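View pics/stop_top.png

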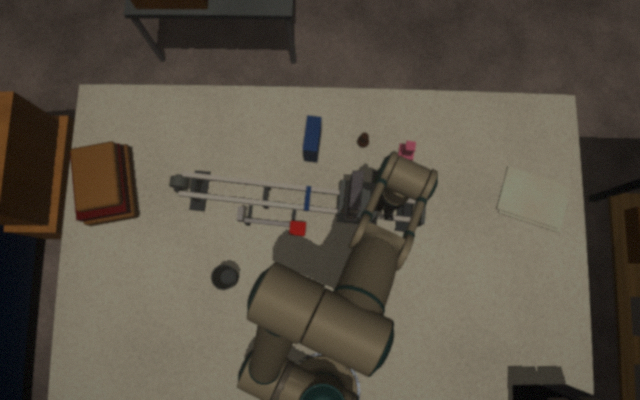

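The side view shows the carriage stopped against the fingers at (330,265), level with the green plate at (375,268), with the case upright. Now I hold it there.

Emit:
arm_command([
  [0,[0,0,0],0],
  [0,[0,0,0],0],
  [0,[0,0,0],0],
  [0,[0,0,0],0],
  [0,[0,0,0],0],
  [0,[0,0,0],0],
  [0,[0,0,0],0],
  [0,[0,0,0],0],
  [0,[0,0,0],0],
  [0,[0,0,0],0],
  [0,[0,0,0],0],
  [0,[0,0,0],0],
])

```text
clock: 7.65
position: [0.5625, -0.1798, 0.1313]
ee_rot: [-0.706, 0.706, -0.031, 0.032]
contact_force: [0.6, 0.5, 0.2]
width: 0.0001
```

```bash
python3 -c "
from track import *
track('hold1')
for n in ('side','top'):
    d=manip.get_image(n); hsv=cv2.cvtColor(d['pixels'],cv2.COLOR_RGB2HSV); H,S_,V=[hsv[...,i].astype(int) for i in range(3)]
    P,u,v=pts(d,(H>45)&(H<80)&(S_>130)&(V>50)); q=inv(P); q=q[(q[:,2]>.08)&(q[:,2]<.1)]
    if len(q): print(n,'green',len(q),np.percentile(q,[3,97],axis=0).round(4).tolist())
"
```

```text
clock 7.65 tcp rail [-0.0011 -0.2541  0.1313] F [0.6 0.5 0.2]
side t 7.65 697 case y pct5,25,50,95 [-0.1696 -0.1686 -0.1676 -0.1441] zmax 0.277 topY -0.1568
   paddle 29 [-0.2433 -0.2424 -0.2398]
top t 7.7 531 case y pct5,25,50,95 [-0.1656 -0.159  -0.1507 -0.1374] zmax 0.28 topY -0.1521
   paddle 27 [-0.2368 -0.2325 -0.1373]
side green 129 [[0.0842, -0.2527, 0.0854], [0.1093, -0.2294, 0.091]]Traceback (most recent call last):
  File "<string>", line 6, in <module>
    P,u,v=pts(d,(H>45)&(H<80)&(S_>130)&(V>50)); q=inv(P); q=q[(q[:,2]>.08)&(q[:,2]<.1)]
          ~~~^^^^^^^^^^^^^^^^^^^^^^^^^^^^^^^^^
  File "h.py", line 7, in pts
    n=cv2.undistortPoints(np.c_[u,v].astype(float)[:,None],K,np.array([k,0,0,0,0.]))[:,0]
      ~~~~~~~~~~~~~~~~~~~^^^^^^^^^^^^^^^^^^^^^^^^^^^^^^^^^^^^^^^^^^^^^^^^^^^^^^^^^^^
cv2.error: OpenCV(4.12.0) /io/opencv/modules/calib3d/src/undistort.dispatch.cpp:347: error: (-215:Assertion failed) CV_IS_MAT(_src) && CV_IS_MAT(_dst) && (_src->rows == 1 || _src->cols == 1) && (_dst->rows == 1 || _dst->cols == 1) && _src->cols + _src->rows - 1 == _dst->rows + _dst->cols - 1 && (CV_MAT_TYPE(_src->type) == CV_32FC2 || CV_MAT_TYPE(_src->type) == CV_64FC2) && (CV_MAT_TYPE(_dst->type) == CV_32FC2 || CV_MAT_TYPE(_dst->type) == CV_64FC2) in function 'cvUndistortPointsInternal'
```

Emit:
arm_command([
  [0,[0,0,0],0],
  [0,[0,0,0],0],
  [0,[0,0,0],0],
  [0,[0,0,0],0],
  [0,[0,0,0],0],
  [0,[0,0,0],0],
  [0,[0,0,0],0],
  [0,[0,0,0],0],
  [0,[0,0,0],0],
  [0,[0,0,0],0],
  [0,[0,0,0],0],
  [0,[0,0,0],0],
])

```text
clock: 9.05
position: [0.5625, -0.1798, 0.1313]
ee_rot: [-0.706, 0.706, -0.031, 0.031]
contact_force: [-0.0, -0.2, -0.1]
width: -0.0002
```

Emit:
arm_command([
  [0,[0,0,0],0],
  [0,[0,0,0],0],
  [0,[0,0,0],0],
  [0,[0,0,0],0],
  [0,[0,0,0],0],
  [0,[0,0,0],0],
  [0,[0,0,0],0],
  [0,[0,0,0],0],
  [0,[0,0,0],0],
  [0,[0,0,0],0],
  [0,[0,0,0],0],
  [0,[0,0,0],0],
])

```text
clock: 10.25
position: [0.5625, -0.1798, 0.1313]
ee_rot: [-0.706, 0.706, -0.031, 0.031]
contact_force: [0.3, -0.3, 0.6]
width: -0.0002
```

Emit:
arm_command([
  [0,[0,0,0],0],
  [0,[0,0,0],0],
  [0,[0,0,0],0],
  [0,[0,0,0],0],
  [0,[0,0,0],0],
  [0,[0,0,0],0],
  [0,[0,0,0],0],
  [0,[0,0,0],0],
  [0,[0,0,0],0],
  [0,[0,0,0],0],
  [0,[0,0,0],0],
  [0,[0,0,0],0],
])

```text
clock: 11.45
position: [0.5625, -0.1798, 0.1313]
ee_rot: [-0.706, 0.706, -0.031, 0.031]
contact_force: [-0.2, -0.6, 0.2]
width: 0.0002
```

Emit:
arm_command([
  [0,[0,0,0],0],
  [0,[0,0,0],0],
  [0,[0,0,0],0],
  [0,[0,0,0],0],
  [0,[0,0,0],0],
  [0,[0,0,0],0],
  [0,[0,0,0],0],
  [0,[0,0,0],0],
  [0,[0,0,0],0],
  [0,[0,0,0],0],
  [0,[0,0,0],0],
  [0,[0,0,0],0],
])

```text
clock: 12.65
position: [0.5625, -0.1798, 0.1313]
ee_rot: [-0.706, 0.706, -0.031, 0.032]
contact_force: [0.9, -1.2, -0.3]
width: 0.0
```

```bash
python3 -c "
from track import *
track('hold2')
"
```

```text
clock 12.65 tcp rail [-0.0011 -0.2541  0.1313] F [ 0.9 -1.2 -0.3]
side t 12.65 701 case y pct5,25,50,95 [-0.1694 -0.1684 -0.1675 -0.1439] zmax 0.277 topY -0.1566
   paddle 33 [-0.244  -0.2419 -0.2402]
top t 12.7 532 case y pct5,25,50,95 [-0.1653 -0.1588 -0.1507 -0.1374] zmax 0.28 topY -0.1522
   paddle 26 [-0.2384 -0.2324 -0.1372]
```

View pics/hold2_side.png

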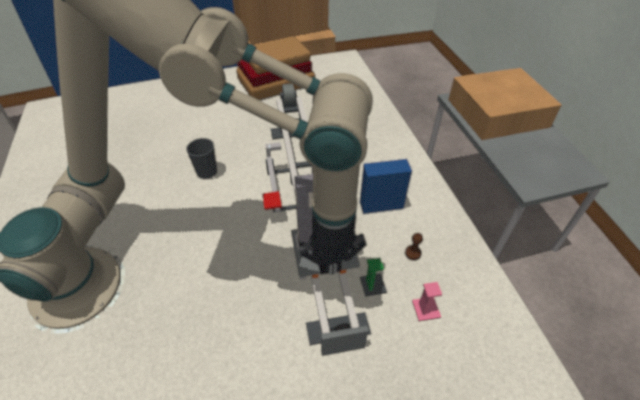

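The view is unchanged after more than 6 s. The paddle is at about rail y -0.239 to -0.242 and the green plate's middle at about -0.241. The case front hasn't moved (within 1 mm) and the bystanders stand where they were.

```bash
python3 -c "
from rig import manip
print(manip.sign_off())"
```

```text
the job is handed in; nothing more can be done
None
```

The carriage was released, caught by its paddle, and is held still opposite the green plate. The job is handed in, but `sign_off` gives no verdict, so the result below is from my own measurements.

- **Release:** I pressed the red pad to its stop with the closed fingers. The fingertips ended at z = 0.068 m, the fully-down height, with about 14 N on the tool.
- **Catch:** I moved the hand in front of the paddle and followed the carriage with the cameras. Car was about 0.23 at the last reading before contact. I then ran the hand slightly slower than the carriage, met it at about car 0.30 to 0.35 by estimate, and slowed to a stop over about a second.
- **Hold:** The closed fingers block the paddle from in front rather than pinching it. They had held it for about 6.3 s at hand-in, with about 12.7 s on the clock.

**Last checks**
- **Position:** the paddle was at rail y of about -0.238 to -0.242, against about -0.240 for the plate's middle. The side and top cameras disagreed by 3 to 4 mm, and the tolerance is 16 mm.
- **Stillness:** the case front moved less than 1 mm over the hold.
- **Case:** it looked upright. I did not measure its tilt as a number, during the catch or after.
- **Bystanders:** they looked undisturbed in the pictures, though I did not measure their positions.
- **Plate check:** the last re-measurement of the plate worked only from the side camera, because the arm hid it from the top one.
- **Force:** the reading is too noisy to confirm the small push of the paddle on the fingers, so I judged the contact from position and stillness.

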